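Stack a lace study case in its assembly jig

ROBOT

A 6-joint arm with a two-finger parallel gripper is mounted at the origin on the work surface. World frame = base frame: x ahead of the robot, y to its left, z up, the work surface at z = 0. Lengths are in m, angles in rad, forces in N, time in s.
With the tool pointing down it reaches from about 0.3 to 0.775 m from the base axis. Payload 14.6 kg.
Tool frame: the origin (TCP) lies at the very end of the fingers, on their centre line; the grasp point (between the pads) lies 19 mm behind it; x points along the fingers, y is the direction in which the jaws open and shut, and the axes are right-handed (so a half turn about x gives the same grasp; the last joint's range is limited). The gripper opens to 94 mm and grips with 3 to 60 N. Pads are 16 mm wide; open, the fingers measure 119 mm over their backs; the gripper's body (75 mm by 177 mm) begins 78 mm behind the grasp point.
Start: joints at [-1.216, 0.3, 1.521, -0, 1.321, -0.067], TCP at [0.225, -0.502, 0.205] pointing down, gripper open.
Joint ranges: [-3.03, 3.03], [-0.79, 2.21], [0.23, 2.52], [-1.04, 4.18], [0, 3.07], [-2.55, 2.55]. Speed limits (rad/s): [2.22, 2.22, 2.57, 3.14, 3.14, 3.14].

INTERFACE

Orientations are given as [roll, pitch, yaw] about the fixed x, y, z axes, in that order (R = Rz(yaw) Ry(pitch) Rx(roll)).
In Python, from station import ctrl, viewer, hand_in gives the robot as it stands. The module is installed in compiled form; this text tells all that it offers.
- The arm moves only by the tool play_rows, never from a script. Its argument "deltas" is a list that holds one entry, the list of rows, each a list of 7 numbers: the shift along the tool's x, y, z in mm, then the turn, a rotation vector about the tool's x, y, z in rad, then the finger opening in mm, from 0 to 94. In form: [[[dx, dy, dz, ax, ay, az, gripper], ...]]. A call has 1 to 10 rows; each row shifts and turns the commanded pose from where the row before left it, along the tool's axes as they then stand; what a row does not reach is not made up. A row lasts 1/10 s, in which the tool goes at most 50 mm and 8.59 degrees, less where a joint would pass 70% of its speed; a pose out of reach is approached as far as the arm can. A call with a gripper value outside its range is refused whole. The fingers move at their own pace and stop on an object; "grip_force" is the grip in N (left out, the last holds). Time passes only in rows, so rows that do not move let the fingers close. It gives the time, the measured TCP pose, the force and the opening at its end, in the units of the state.
- ctrl.get_obs(): the state, without advancing time (a new reading comes with each control period).
- viewer.camera(name): name is "side" or "top"; returns a dict with "img" (384x512x3 uint8, red, green, blue), "fx", "fy", "cx", "cy" (pixels), "rvec" (rotation vector, rad) and "tvec" (3), from world to camera coordinates, as OpenCV has them. Camera axes: x right, y down, z forward; pixel columns grow to the right and rows downward; lengths in m; the calibration is good to about 2 mm. A picture is of the moment at which its call begins. There is no depth.
- hand_in(): hands the job in, once; it reports no verdict.
The state is a dict: "time_s": time; "qpos": joint angles; "joint_vel": joint speeds; "tau": joint torques, N m; "ee_pos": TCP position; "eef_rot": TCP orientation; "force": force on the tool from outside, world axes, zero at the start; "moment": the same for the moment, N m; "grip_width": finger opening in m.
Only numpy, scipy, OpenCV 4.12 (cv2) and the standard library are available. Lean on these libraries where they do the work, as an engineer would, in place of code of your own. Each camera call takes 0.05 s, during which the arm holds its last target.

TASK

Put the study case for the lace sample together in the green-cornered jig: first the blue tray, then the black spacer frame on it, then the glazed wooden cover on top, each right way up, square and fully home in the pocket before the next goes in. Set the parts down gently rather than dropping them, let go of everything, and leave the other things on the table where they are.

Things in the scene. Friction and masses are not known exactly. Their poses are not given: they have to be found in the camera images.
- tray_mid (a point): Tray (bottom part): blue, open on top, a piece of brass-coloured lace on its white floor. 120 mm long (its own x), 66 mm wide (y) at both ends, 32 mm high (z, up). The middle 68 mm of the long sides is cut back so that it is 54 mm wide: take it there across its width. About 0.24 kg. The point is the centre of the part, half-way up. Turning it half round makes no difference.
- spacer_mid (a point): Spacer (middle part): black open frame, window 84 x 40 mm. 120 mm long (its own x), 66 mm wide (y) at both ends, 20 mm high (z, up). The middle 68 mm of the long sides is cut back so that it is 60 mm wide: take it there across its width. About 0.13 kg. The point is the centre of the part, half-way up. Turning it half round makes no difference.
- cover_mid (a point): Cover (top part): brown wooden frame with a clear pane. 120 mm long (its own x), 66 mm wide (y) at both ends, 18 mm high (z, up). The middle 68 mm of the long sides is not cut back: 66 mm wide: take it there across its width. About 0.15 kg. The point is the centre of the part, half-way up. Turning it half round makes no difference.
- pocket (a point): Centre of the jig's pocket floor, which is the top of its base plate, 12 mm above the table. x along the pocket's 125 mm length, y across its 70 mm width, z up; the parts have 2.5 mm play a side in x and 2 mm in y. The seated stack is 32 + 20 + 18 = 70 mm high.
- jig: Assembly jig, fixed to the table: aluminium base plate 160 x 100 x 12 mm with four green corner angles. They rise straight to 60 mm above the pocket floor, then flare outward as a lead-in (about 6 mm a side) up to 73 mm. Between them each long side is open over the middle 76 mm, for fingers. Origin under the centre of the plate, axes as the pocket's.
- loupe: Bystander: small folding linen-tester magnifier, 45 x 45 x 46 mm, dark steel. Origin at its underside; not to be disturbed.
- weight: Bystander: turned steel weight with a knob on top, 60 mm across, 48 mm high. Origin at its underside; not to be disturbed.
- pin_jar: Bystander: small jar of pins with a grey lid, 52 mm across, 60 mm high. Origin at its underside; not to be disturbed.
Not all that is in view belongs to the job. What is shaped like the part that bears spacer_mid but orange or red is not meant.

How it is judged:
By the outcome, as a careful person would: the job done as asked, in the order asked, and still so for the second after the job is handed in, with the robot touching nothing.
It also fails if it takes over 72 s, if anything falls off the work surface, if the arm or the gripper's body presses on something with over 40 N, if the wrist force passes 120 N, or if a joint passes its speed limit or range.

## Working session

There is one attempt and no reset: what is moved stays moved. The work goes in short steps, Python scripts to look and compute and a tool call to move; the robot and the scene stay as the last step left them, time stands still between calls to the robot, and variables do not carry over. Pictures are saved under pics/ and viewed, and the job is handed in when it is done.

Besides the shell and the picture viewer there is one more tool, called after "Emit:" as name(argument=value, ...) on one line, values as JSON. play_rows: Moves the arm, as the interface text tells. Its arguments: {"type":"object","properties":{"deltas":{"type":"array","items":{"type":"array","items":{"type":"array","items":{"type":"number"}}}},"grip_force":{"type":"number"}},"required":["deltas"]}

```bash
mkdir -p pics; python3 - <<'E'
from station import ctrl, viewer
import cv2, numpy as np, pickle
o=ctrl.get_obs(); print(o)
for n in ("top","side"):
    c=viewer.camera(n); cv2.imwrite(f"pics/{n}0.png",cv2.resize(c["img"][:,:,::-1],(800,600),interpolation=cv2.INTER_CUBIC))
    pickle.dump(c,open(f"{n}0.pkl","wb")); print(n,c["fx"],c["fy"],c["cx"],c["cy"],c["rvec"],c["tvec"])
E
```

```text
{'time_s': 0.0, 'qpos': array([-1.21558362e+00,  3.00477265e-01,  1.52154972e+00, -3.61614270e-05,
        1.32071315e+00, -6.66138511e-02]), 'joint_vel': array([ 1.13289651e-03, -1.59203302e-05, -1.10528523e-03, -5.02854787e-05,
       -2.07372270e-03, -4.62560472e-04]), 'tau': array([-1.38529034e-03, -5.31809950e+01, -3.52738059e+01,  7.07951188e-02,
        2.44329509e-02, -9.33940737e-05]), 'ee_pos': array([ 0.22507825, -0.50155773,  0.20489622]), 'eef_rot': array([-1.60689501,  1.56964832,  1.95653317]), 'force': array([ 0.29684267, -0.7286516 , -0.36086998]), 'moment': array([-0.02833004,  0.00450272, -0.03055417]), 'grip_width': 0.09401575628111437}
top 376.8103110970181 376.8103110970181 259.33412216617995 192.42008602168696 [ 2.2032752  -2.16315682  0.0595388 ] [0.00821952 0.44855793 0.8599715 ]
side 422.97231728092174 422.97231728092174 247.99646262115303 195.21385843816665 [ 0.68870339 -2.61228178  1.15753638] [0.41444774 0.17282374 0.9550689 ]
```

View pics/top0.png

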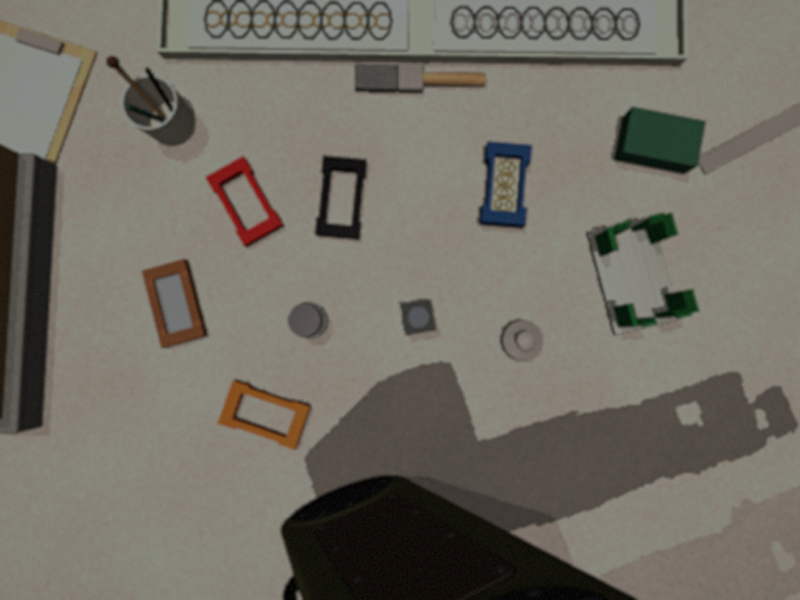

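View pics/side0.png

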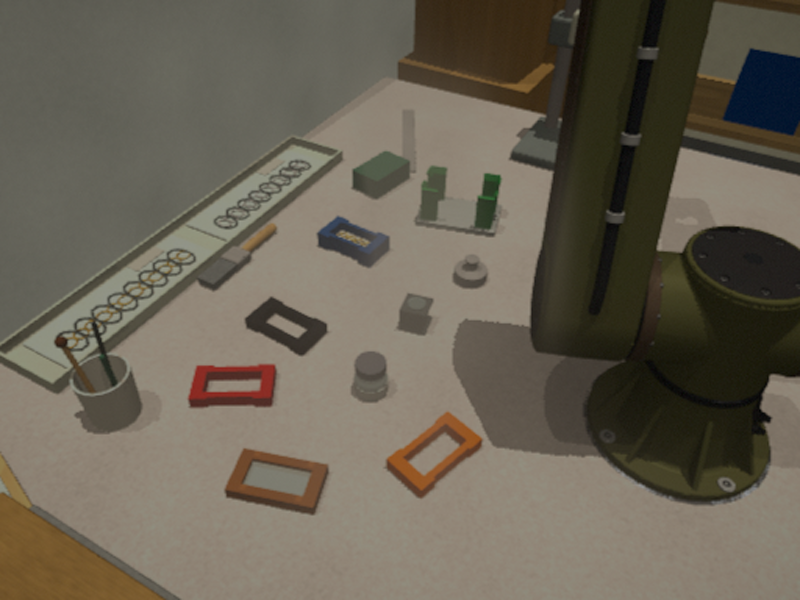

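```bash
python3 - <<'E'
import cv2, numpy as np, pickle
t=pickle.load(open("top0.pkl","rb"))["img"]; s=pickle.load(open("side0.pkl","rb"))["img"]
def crop(im,u0,u1,v0,v1):
    c=im[v0:v1,u0:u1,::-1]; c=np.clip(c.astype(float)*1.6,0,255).astype(np.uint8)
    return cv2.resize(c,(390,290),interpolation=cv2.INTER_CUBIC)
a=np.vstack([np.hstack([crop(t,370,460,130,217),crop(s,255,335,95,155)]),np.hstack([crop(t,195,345,85,155),crop(t,80,140,160,225)])])
cv2.imwrite("pics/crops.png",a)
E
```

```text
(no output)
```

View pics/crops.png

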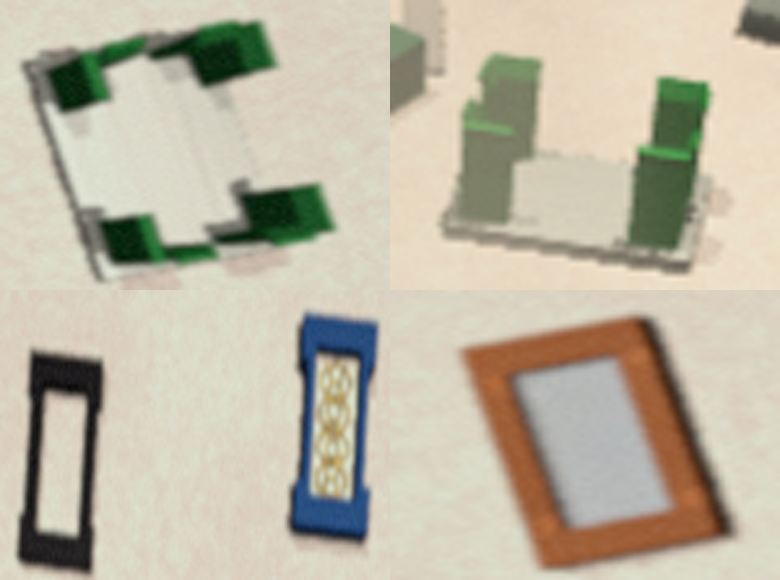

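```bash
cat > h.py <<'E'
import cv2, numpy as np, pickle
from scipy.optimize import minimize
def proj(c,P):
    K=np.array([[c["fx"],0,c["cx"]],[0,c["fy"],c["cy"]],[0,0,1.]])
    return cv2.projectPoints(np.asarray(P,float).reshape(-1,3),np.array(c["rvec"],float),np.array(c["tvec"],float),K,None)[0].reshape(-1,2)
def unproj(c,uv,z):
    R=cv2.Rodrigues(np.array(c["rvec"],float))[0]; t=np.array(c["tvec"],float)
    d=R.T@np.array([(uv[0]-c["cx"])/c["fx"],(uv[1]-c["cy"])/c["fy"],1]); o=-R.T@t
    return o+d*(z-o[2])/d[2]
def outline(w):
    a=[(-60,33),(-34,33),(-34,w/2),(34,w/2),(34,33),(60,33)]
    return np.array(a+[(-x,-y) for x,y in a])/1000
S=8
def fill(m,p,off):
    q=((p-off+0.5)*S-0.5); cv2.fillPoly(m,[np.round(q*16).astype(np.int32)],255,shift=4)
def render(c,pose,ol,z0,z1,box):
    x,y,a=pose; u0,u1,v0,v1=box
    R=np.array([[np.cos(a),-np.sin(a)],[np.sin(a),np.cos(a)]]); p=ol@R.T+[x,y]
    lo=proj(c,np.c_[p,np.full(len(p),z0)]); hi=proj(c,np.c_[p,np.full(len(p),z1)])
    m=np.zeros(((v1-v0)*S,(u1-u0)*S),np.uint8); off=np.array([u0,v0])
    fill(m,lo,off); fill(m,hi,off); n=len(p)
    for i in range(n): fill(m,np.array([lo[i],lo[(i+1)%n],hi[(i+1)%n],hi[i]]),off)
    return cv2.resize(m,(u1-u0,v1-v0),interpolation=cv2.INTER_AREA)/255.
E
python3 - <<'E'
from h import *
t=pickle.load(open("top0.pkl","rb")); s=pickle.load(open("side0.pkl","rb"))
# pixel guesses in 800x600 
for n,uv,z in (("tray",(506,184),.03),("spacer",(342,197),.02),("cover",(174,302),.018),("jig",(645,273),.05)):
    print(n,unproj(t,np.array(uv)*.64,z))
for n,uv,z in (("tray",(353,240),.03),("spacer",(287,325),.02),("cover",(277,480),.018),("jig",(459,210),.012)):
    print(n,unproj(s,np.array(uv)*.64,z))
print(t["img"][126,203:236].tolist()); print(t["img"][193,90:135].tolist())
print(t["img"][117,303:342].tolist())
E
```

```text
tray [ 0.62253008 -0.1292266   0.03      ]
spacer [0.60155814 0.11379985 0.02      ]
cover [0.43991344 0.35976987 0.018     ]
jig [ 0.49165565 -0.32460367  0.05      ]
tray [ 0.61458616 -0.11475371  0.03      ]
spacer [0.59401978 0.12386227 0.02      ]
cover [0.4350189  0.36634858 0.018     ]
jig [ 0.49473481 -0.32769385  0.012     ]
[[138, 134, 122], [119, 114, 105], [77, 73, 68], [30, 28, 28], [15, 14, 15], [14, 10, 12], [34, 31, 28], [80, 74, 67], [119, 112, 103], [135, 130, 118], [137, 133, 122], [137, 133, 121], [138, 133, 122], [139, 134, 122], [137, 133, 122], [138, 135, 123], [138, 135, 124], [137, 132, 121], [137, 131, 120], [139, 133, 122], [139, 134, 124], [137, 133, 121], [130, 125, 115], [97, 93, 85], [56, 52, 49], [23, 20, 22], [17, 16, 18], [34, 31, 28], [78, 71, 65], [116, 107, 98], [131, 123, 113], [136, 133, 121], [138, 134, 123]]
[[136, 134, 123], [135, 133, 122], [137, 133, 122], [139, 133, 122], [133, 125, 114], [121, 107, 93], [107, 77, 60], [99, 60, 37], [99, 60, 36], [99, 58, 35], [90, 54, 31], [75, 52, 40], [77, 71, 67], [98, 96, 94], [110, 111, 109], [114, 1
[... 394 characters left out ...]
138, 135, 124], [138, 134, 123], [138, 134, 123], [137, 134, 122], [137, 133, 122]]
[[138, 134, 122], [138, 133, 122], [137, 133, 122], [136, 133, 122], [139, 136, 124], [137, 134, 124], [126, 122, 110], [90, 86, 79], [45, 44, 47], [16, 30, 52], [25, 47, 75], [49, 64, 85], [93, 99, 102], [127, 129, 119], [131, 131, 115], [121, 116, 95], [112, 103, 77], [109, 99, 72], [110, 99, 68], [105, 93, 67], [101, 94, 70], [109, 102, 72], [124, 116, 86], [129, 124, 99], [124, 116, 93], [125, 117, 92], [126, 124, 104], [122, 122, 108], [89, 89, 80], [46, 47, 53], [20, 39, 64], [35, 52, 80], [71, 79, 92], [112, 111, 109], [132, 128, 118], [138, 132, 121], [137, 128, 118], [136, 128, 117], [138, 128, 118]]
```

```bash
cat > fit.py <<'E'
from h import *
t=pickle.load(open("top0.pkl","rb")); s=pickle.load(open("side0.pkl","rb"))
def mask(c,box,ch,name):
    u0,u1,v0,v1=box; im=c["img"][v0:v1,u0:u1,ch].astype(np.float32)
    bg=np.median(np.r_[im[0],im[-1],im[:,0],im[:,-1]]); fg=np.percentile(im,4)
    big=cv2.resize(im,None,fx=S,fy=S,interpolation=cv2.INTER_CUBIC)
    m=(big<(bg+fg)/2).astype(np.uint8)
    cs=cv2.findContours(m,cv2.RETR_EXTERNAL,cv2.CHAIN_APPROX_NONE)[0]
    k=max(cs,key=cv2.contourArea); o=np.zeros_like(m); cv2.drawContours(o,[k],-1,255,-1)
    print(name,"bg",bg,"fg",fg)
    return cv2.resize(o,(u1-u0,v1-v0),interpolation=cv2.INTER_AREA)/255.
parts={"tray":(54,.032,0,(.6225,-.129),(300,348,85,152),(200,254,134,174)),
"spacer":(60,.020,0,(.6015,.114),(195,244,95,158),(152,214,186,231)),
"cover":(66,.018,2,(.440,.360),(86,138,160,227),(138,216,283,333))}
tiles=[]
for n,(w,h,ch,g,bt,bs) in parts.items():
    ol=outline(w); mt=mask(t,bt,ch,n); ms=mask(s,bs,ch,n)
    for use in ("t","s","ts"):
        def f(p):
            e=0
            if "t" in use: e+=np.sum((cv2.GaussianBlur(render(t,p,ol,0,h,bt)-mt,(0,0),1))**2)
            if "s" in use: e+=np.sum((cv2.GaussianBlur(render(s,p,ol,0,h,bs)-ms,(0,0),1))**2)
            return e
        best=None
        for a in (-.25,-.1,0.,.1,.25):
            r=minimize(f,[*g,a],method="Nelder-Mead",options=dict(initial_simplex=[[*g,a],[g[0]+.012,g[1],a],[g[0],g[1]+.012,a],[*g,a+.08]],xatol=1e-5,fatol=1e-4))
            if best is None or r.fun<best.fun: best=r
        print(n,use,np.round(best.x,4),round(best.fun,2), "deg",np.degrees(best.x[2]).round(1))
    for c,b,m in((t,bt,mt),(s,bs,ms)):
        r=render(c,best.x,ol,0,h,b); im=np.dstack([m*255,r*255,m*0]).astype(np.uint8); tiles.append(cv2.resize(im,(260,260),interpolation=cv2.INTER_NEAREST))
cv2.imwrite("pics/fit.png",np.vstack([np.hstack(tiles[::2]),np.hstack(tiles[1::2])]))
E
python3 fit.py
```

```text
tray bg 137.0 fg 20.0
tray bg 146.0 fg 54.0
tray t [ 0.6246 -0.1283 -0.0737] 3.23 deg -4.2
tray s [ 0.6245 -0.1283 -0.0776] 1.31 deg -4.4
tray ts [ 0.6249 -0.1284 -0.0697] 4.43 deg -4.0
spacer bg 137.0 fg 18.0
spacer bg 148.0 fg 52.0
spacer t [ 0.6033  0.1168 -0.0716] 6.78 deg -4.1
spacer s [ 0.6033  0.1169 -0.0736] 0.7 deg -4.2
spacer ts [ 0.6034  0.1169 -0.0741] 7.81 deg -4.2
cover bg 123.0 fg 32.0
cover bg 122.0 fg 42.0
cover t [0.4389 0.3624 0.297 ] 1.97 deg 17.0
cover s [0.4393 0.3621 0.2984] 1.07 deg 17.1
cover ts [0.4391 0.3624 0.2982] 3.55 deg 17.1
```

View pics/fit.png

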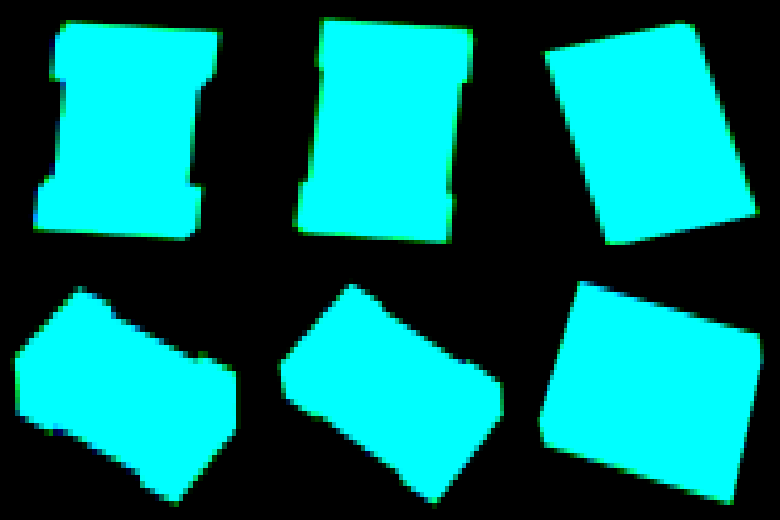

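```bash
cat > jig.py <<'E'
from h import *
import sys
t=pickle.load(open("top0.pkl","rb")); s=pickle.load(open("side0.pkl","rb"))
BT=(372,454,132,217); BS=(260,328,100,155)
def hullfill(m,c,P,off):
    p=proj(c,P); hh=cv2.convexHull(p.astype(np.float32)).reshape(-1,2); fill(m,hh,off)
def rend(c,q,box):
    x,y,a,th,yl,fl=q; u0,u1,v0,v1=box; off=np.array([u0,v0])
    m=np.zeros(((v1-v0)*S,(u1-u0)*S),np.uint8)
    R=np.array([[np.cos(a),-np.sin(a)],[np.sin(a),np.cos(a)]])
    for sx in(1,-1):
        for sy in (1,-1):
            for (xa,xb,ya,yb,ox,oy) in ((.038,.0625+th,.035,.035+th,0,fl),(.0625,.0625+th,yl,.035+th,fl,0)):
                b=np.array([[xa,ya],[xb,ya],[xa,yb],[xb,yb]]); o=np.array([ox,oy])
                for z0,z1,sh in((.012,.072,0),(.072,.085,1)):
                    A=(b*[sx,sy])@R.T+[x,y]; B=((b+o*sh)*[sx,sy])@R.T+[x,y]
                    hullfill(m,c,np.r_[np.c_[A,[z0]*4],np.c_[B,[z1]*4]],off)
    return cv2.resize(m,(u1-u0,v1-v0),interpolation=cv2.INTER_AREA)/255.
def gm(c,box):
    u0,u1,v0,v1=box; im=c["img"][v0:v1,u0:u1].astype(np.float32)
    big=cv2.resize(im,None,fx=S,fy=S,interpolation=cv2.INTER_CUBIC).clip(1)
    m=(big[...,1]/big[...,0]>1.10).astype(np.uint8)*255
    m=cv2.morphologyEx(m,cv2.MORPH_OPEN,np.ones((5,5)))
    return cv2.resize(m,(u1-u0,v1-v0),interpolation=cv2.INTER_AREA)/255.
mt=gm(t,BT); ms=gm(s,BS)
for use in("t","s","ts"):
    def f(q):
        e=0
        if "t" in use: e+=np.sum(cv2.GaussianBlur(rend(t,q,BT)-mt,(0,0),1)**2)
        if "s" in use: e+=np.sum(cv2.GaussianBlur(rend(s,q,BS)-ms,(0,0),1)**2)
        return e+1e5*((q[3]-.006)**2+(q[4]-.02)**2+(q[5]-.006)**2)
    best=None
    for a0 in (.1,.2):
      q0=np.array([.495,-.327,a0,.006,.02,.006]); sim=[q0]+[q0+d for d in np.diag([.008,.008,.06,.002,.004,.002])]
      r=minimize(f,q0,method="Nelder-Mead",options=dict(initial_simplex=sim,xatol=2e-5,fatol=1e-3,maxfev=900))
      if best is None or r.fun<best.fun: best=r
    print(use,np.round(best.x,4),round(best.fun,1),np.degrees(best.x[2]).round(2))
    q=best.x
tiles=[]
for c,b,m in((t,BT,mt),(s,BS,ms)):
    r=rend(c,q,b); im=c["img"][b[2]:b[3],b[0]:b[1],::-1]
    tiles.append(np.vstack([cv2.resize(np.dstack([m*255,r*255,m*0]).astype(np.uint8),(390,290),interpolation=cv2.INTER_NEAREST)]))
    # plate overlay
    R=np.array([[np.cos(q[2]),-np.sin(q[2])],[np.sin(q[2]),np.cos(q[2])]])
    big=cv2.resize(np.clip(im*1.6,0,255).astype(np.uint8),None,fx=S,fy=S,interpolation=cv2.INTER_CUBIC)
    for z in(0,.012):
        p=np.array([[.08,.05],[-.08,.05],[-.08,-.05],[.08,-.05]])@R.T+q[:2]
        pp=((proj(c,np.c_[p,[z]*4])-[b[0],b[2]]+.5)*S-.5); cv2.polylines(big,[pp.round().astype(np.int32)],True,(0,0,255),1)
    tiles.append(cv2.resize(big,(390,290)))
cv2.imwrite("pics/jigfit.png",np.vstack([np.hstack(tiles[:2]),np.hstack(tiles[2:])]))
E
python3 jig.py
```

```text
t [ 0.4939 -0.322   0.2511  0.0066  0.015   0.0035] 25.2 14.39
s [ 0.4917 -0.3225  0.2553  0.0013  0.0207  0.0079] 231.0 14.63
ts [ 0.4936 -0.3218  0.2562  0.0053  0.0138  0.0047] 294.6 14.68
```

View pics/jigfit.png

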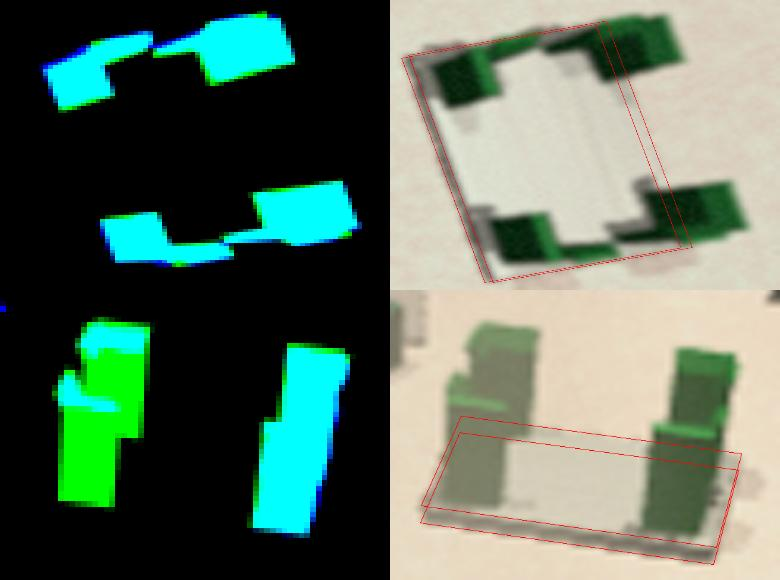

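```bash
python3 - <<'E'
from h import *
s=pickle.load(open("side0.pkl","rb"))["img"]
print(s[130,266:290].tolist()); print(s[130,290:326:2].tolist())
E
sed -i 's/def gm(c,box):/def gm(c,box,thr=1.10):/; s/>1.10).astype/>thr).astype/; s/ms=gm(s,BS)/ms=gm(s,BS,1.035); ms[:, :6]=0/' jig.py; python3 jig.py
```

```text
[[144, 133, 119], [144, 134, 119], [141, 131, 116], [113, 108, 93], [77, 79, 63], [77, 79, 64], [78, 80, 64], [77, 79, 63], [76, 78, 63], [77, 79, 63], [79, 80, 64], [77, 80, 64], [78, 79, 63], [79, 81, 66], [111, 110, 96], [132, 127, 113], [132, 128, 114], [131, 127, 113], [132, 128, 115], [132, 127, 114], [132, 128, 114], [132, 128, 114], [132, 127, 114], [132, 127, 113]]
[[132, 127, 114], [133, 128, 114], [132, 128, 114], [133, 128, 115], [131, 128, 115], [133, 129, 115], [132, 129, 116], [111, 108, 96], [50, 60, 41], [50, 60, 42], [47, 58, 39], [44, 56, 38], [42, 55, 35], [40, 57, 34], [116, 112, 96], [144, 135, 120], [148, 140, 125], [148, 139, 124]]
t [ 0.4939 -0.322   0.2511  0.0066  0.015   0.0035] 25.2 14.39
s [ 0.4925 -0.3222  0.2507  0.0032  0.0185  0.0069] 192.7 14.36
ts [ 0.4938 -0.322   0.2609  0.006   0.0149  0.0042] 231.1 14.95
```

View pics/jigfit.png

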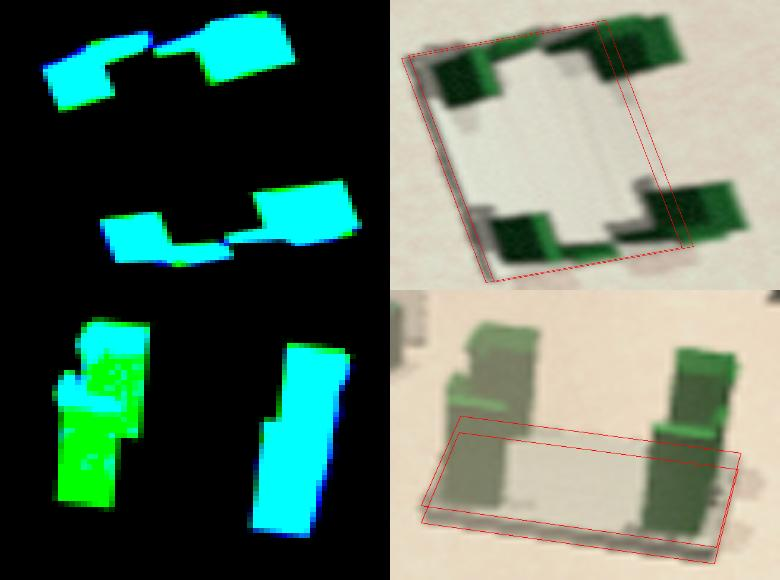

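```bash

sed -i 's/BS,1.035/BS,0.998/' jig.py; python3 jig.py
```

```text
t [ 0.4939 -0.322   0.2511  0.0066  0.015   0.0035] 25.2 14.39
s [ 0.4929 -0.3199  0.2591  0.0073  0.0187  0.0034] 8.2 14.85
ts [ 0.4939 -0.3217  0.2528  0.0063  0.0144  0.0039] 35.1 14.48
```

View pics/jigfit.png

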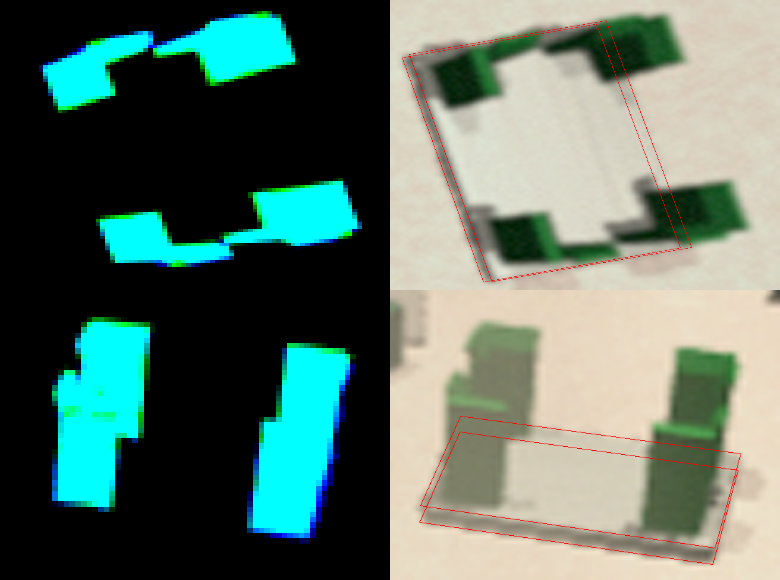

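```bash

for th in 1.03 1.06 1.2; do echo $th; sed "s/mt=gm(t,BT)/mt=gm(t,BT,$th)/; s/use in(\"t\",\"s\",\"ts\")/use in(\"t\",\"ts\")/; s/jigfit/j$th/" jig.py > j2.py; python3 j2.py; done; 
python3 - <<'E'
from h import *
t=pickle.load(open("top0.pkl","rb"))["img"]
print(t[175,374:440].tolist())
print(t[160,374:430].tolist())
E
```

```text
1.03
t [ 0.494  -0.3218  0.2548  0.0079  0.0143  0.0033] 14.5 14.6
ts [ 0.4938 -0.3215  0.2552  0.0075  0.014   0.0034] 24.9 14.62
1.06
t [ 0.4941 -0.3218  0.2515  0.0068  0.0141  0.0039] 17.7 14.41
ts [ 0.4938 -0.3218  0.2583  0.0072  0.0148  0.0035] 27.7 14.8
1.2
t [ 0.494  -0.3218  0.2557  0.0054  0.016   0.0039] 37.4 14.65
ts [ 0.4938 -0.3214  0.2506  0.0058  0.0152  0.0038] 51.9 14.36
[[137, 132, 121], [138, 133, 122], [138, 132, 121], [138, 133, 123], [138, 133, 122], [139, 133, 123], [137, 130, 120], [117, 112, 103], [83, 80, 73], [93, 93, 87], [127, 129, 120], [139, 141, 131], [138, 140, 130], [138, 139, 129], [137, 138, 127], [137, 138, 128], [138, 140, 131], [137, 140, 129], [137, 139, 129], [139, 141, 131], [139, 140, 130], [137, 138, 128], [137, 138, 128], [137, 137, 128], [137, 137, 126], [138, 136, 126], [137, 135, 127], [138, 137, 129], [137, 137, 127], [137, 137, 127], [137, 136, 126], [137, 135, 126], [136, 136, 126], [138, 137, 127], [136, 136, 126], [137, 136, 126], [135, 133, 123], [137, 135, 125], [136, 134, 124], [136, 135, 125], [133, 130, 121], [132, 130, 121]
[... 598 characters left out ...]
[6, 25, 9], [0, 21, 4], [9, 22, 9], [22, 32, 23], [41, 50, 38], [61, 72, 59], [82, 91, 77], [93, 99, 87], [108, 111, 100], [128, 128, 118], [138, 138, 127], [138, 138, 127], [137, 136, 126], [138, 136, 127], [136, 135, 125], [136, 136, 125], [138, 137, 126], [136, 135, 125], [136, 134, 124], [134, 131, 122], [135, 132, 123], [135, 134, 124], [134, 133, 123], [133, 132, 121], [133, 130, 121], [133, 130, 121], [133, 131, 121], [134, 131, 121], [133, 131, 120], [133, 131, 121], [133, 130, 121], [130, 128, 118], [123, 121, 113], [115, 114, 105], [112, 110, 102], [114, 111, 103], [121, 118, 109], [133, 128, 118], [136, 129, 117], [137, 129, 118], [136, 128, 117], [136, 127, 117], [137, 128, 118]]
```

```bash
cat > go.py <<'E'
import numpy as np, sys
from scipy.spatial.transform import Rotation as Ro
from station import ctrl
def go(x,y,z,yawdeg):
    """target: TCP pointing down, tool y along part y axis (mod 180)"""
    o=ctrl.get_obs(); R=Ro.from_euler("xyz",o["eef_rot"]).as_matrix(); p=o["ee_pos"]
    a=np.radians(yawdeg); c=[]
    for k in(0,np.pi):
        yy=np.array([-np.sin(a+k),np.cos(a+k),0]); xx=np.array([0,0,-1.]); Rt=np.c_[xx,yy,np.cross(xx,yy)]
        rv=Ro.from_matrix(R.T@Rt).as_rotvec(); c.append((np.linalg.norm(rv),rv,Rt))
    c.sort(key=lambda v:v[0])
    print("t",round(o["time_s"],2),"p",np.round(p*1000,1),"F",np.round(o["force"],1),"grip",round(o["grip_width"]*1000,1),"q6",np.round(o["qpos"][5],2))
    for n,rv,Rt in c:
        print("rotvec",np.round(rv,4),"| shift before turn mm",np.round(R.T@(np.array([x,y,z])-p)*1000,1),"| after turn",np.round(Rt.T@(np.array([x,y,z])-p)*1000,1))
if __name__=="__main__": go(*map(float,sys.argv[1:5]))
E
python3 go.py .6248 -.1284 .06 -4.1
```

```text
t 0.1 p [ 225.1 -501.6  205. ] F [-0.6  0.8 -0.1] grip 94.3 q6 -0.07
rotvec [4.934e-01 2.000e-04 1.000e-03] | shift before turn mm [ 145.1 -176.7 -517.5] | after turn [ 145.  -400.8 -372. ]
rotvec [-2.6482e+00 -1.4000e-03  3.0000e-04] | shift before turn mm [ 145.1 -176.7 -517.5] | after turn [145.  400.8 372. ]
```

Emit:
play_rows(deltas=[[[0, 0, 0, 0.1233, 0, 0, 94], [0, 0, 0, 0.1233, 0, 0, 94], [0, 0, 0, 0.1234, 0, 0, 94], [0, 0, 0, 0.1234, 0, 0, 94], [0, -20, -18, 0, 0, 0, 94], [0, -34, -32, 0, 0, 0, 94], [0, -34, -32, 0, 0, 0, 94], [0, -34, -32, 0, 0, 0, 94], [0, -34, -32, 0, 0, 0, 94], [0, -34, -32, 0, 0, 0, 94]]], grip_force=25)

```text
time_s: 1.1
ee_pos: [0.4173, -0.3234, 0.2053]
eef_rot: [-0.618, 1.57, 2.452]
force: [0.5, -1.1, 0.0]
grip_width: 0.0939
```

Emit:
play_rows(deltas=[[[0, -34, -32, 0, 0, 0, 94], [0, -34, -32, 0, 0, 0, 94], [0, -34, -32, 0, 0, 0, 94], [10, -34, -32, 0, 0, 0, 94], [20, -34, -32, 0, 0, 0, 94], [30, -25, -20, 0, 0, 0, 94], [30, -12, -10, 0, 0, 0, 94], [20, 0, 0, 0, 0, 0, 94], [0, 0, 0, 0, 0, 0, 94], [0, 0, 0, 0, 0, 0, 94]]])

```text
time_s: 2.1
ee_pos: [0.6201, -0.1329, 0.0962]
eef_rot: [-0.027, 1.571, 3.043]
force: [0.8, -0.1, 0.6]
grip_width: 0.0939
```

```bash
python3 go.py .6248 -.1284 .004 -4.1
```

```text
t 2.1 p [ 620.1 -132.9   96.2] F [ 0.8 -0.1  0.6] grip 93.9 q6 1.37
rotvec [-0.0003  0.0001  0.    ] | shift before turn mm [92.2 -4.8 -4.4] | after turn [92.2 -4.8 -4.4]
rotvec [ 3.1413e+00  0.0000e+00 -2.0000e-04] | shift before turn mm [92.2 -4.8 -4.4] | after turn [92.2  4.8  4.4]
```

Emit:
play_rows(deltas=[[[20, -4.8, -4.4, 0, 0, 0, 94], [25, 0, 0, 0, 0, 0, 94], [25, 0, 0, 0, 0, 0, 94], [14, 0, 0, 0, 0, 0, 94], [8, 0, 0, 0, 0, 0, 94], [0, 0, 0, 0, 0, 0, 70], [0, 0, 0, 0, 0, 0, 50], [0, 0, 0, 0, 0, 0, 45], [0, 0, 0, 0, 0, 0, 45], [0, 0, 0, 0, 0, 0, 45]]])

```text
time_s: 3.1
ee_pos: [0.625, -0.1282, 0.0043]
eef_rot: [2.97, 1.57, -0.243]
force: [-0.4, 0.5, 0.7]
grip_width: 0.0574
```

```bash
cat > pic.py <<'E'
import sys,cv2,pickle
from station import viewer
n=sys.argv[1]
for k in sys.argv[2:]:
    c=viewer.camera(k); pickle.dump(c,open(f"{k}{n}.pkl","wb"))
    cv2.imwrite(f"pics/{k}{n}.png",cv2.convertScaleAbs(cv2.resize(c["img"][:,:,::-1],(800,600),interpolation=cv2.INTER_CUBIC),alpha=1.5))
E
python3 pic.py 1 side; python3 go.py .4937 -.3213 .125 14.6
```

```text
t 3.15 p [ 625.  -128.3    4.2] F [-0.2 -1.   2.7] grip 53.8 q6 1.38
rotvec [-0.3263 -0.0005 -0.0004] | shift before turn mm [-120.8  201.9  117.1] | after turn [-120.8  153.6  175.7]
rotvec [ 2.8153e+00 -6.0000e-04  7.0000e-04] | shift before turn mm [-120.8  201.9  117.1] | after turn [-120.8 -153.6 -175.7]
```

View pics/side1.png

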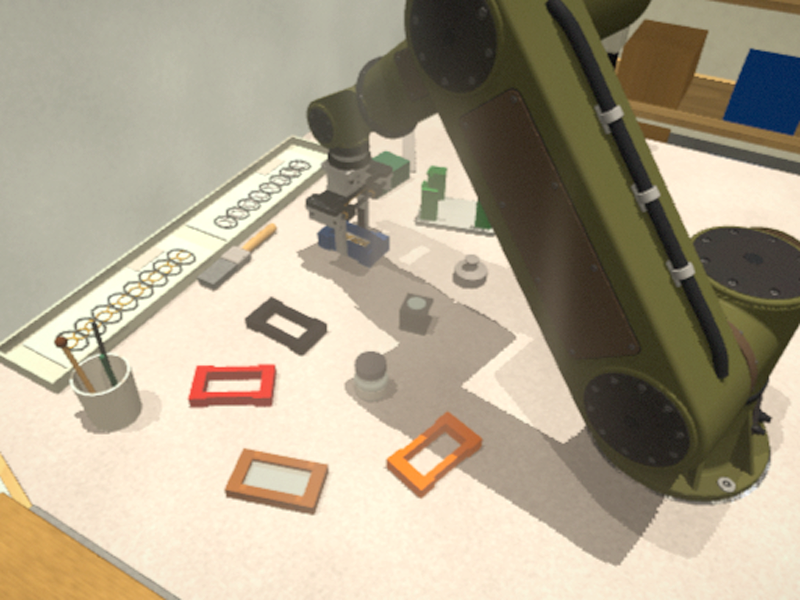

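Emit:
play_rows(deltas=[[[0, 0, 0, 0, 0, 0, 45], [-6, 0, 0, 0, 0, 0, 45], [-15, 0, 0, 0, 0, 0, 45], [-25, 0, 0, -0.06, 0, 0, 45], [-25, 0, 0, -0.08, 0, 0, 45], [-25, 0, 0, -0.08, 0, 0, 45], [-20, 0, 0, -0.0663, 0, 0, 45], [-5, 0, 0, -0.04, 0, 0, 45], [0, 10, 12, 0, 0, 0, 45], [0, 22, 26, 0, 0, 0, 45]]])

```text
time_s: 4.15
ee_pos: [0.5958, -0.1682, 0.125]
eef_rot: [-2.471, 1.571, 0.927]
force: [0.5, -0.5, -1.2]
grip_width: 0.0538
```

Emit:
play_rows(deltas=[[[0, 26, 30, 0, 0, 0, 45], [0, 28, 32, 0, 0, 0, 45], [0, 26, 30, 0, 0, 0, 45], [0, 20, 24, 0, 0, 0, 45], [0, 13, 14, 0, 0, 0, 45], [0, 6, 5, 0, 0, 0, 45], [0, 2.6, 2.7, 0, 0, 0, 45], [0, 0, 0, 0, 0, 0, 45], [0, 0, 0, 0, 0, 0, 45], [0, 0, 0, 0, 0, 0, 45]]])

```text
time_s: 5.15
ee_pos: [0.4939, -0.3204, 0.1247]
eef_rot: [-1.273, 1.571, 2.124]
force: [-0.1, 0.7, -1.2]
grip_width: 0.0537
```

```bash
python3 pic.py 2 side top; python3 go.py .4937 -.3213 .016 14.6
```

```text
t 5.25 p [ 493.8 -320.5  124.7] F [-1.1 -0.1 -2.1] grip 53.9 q6 0.68
rotvec [0.0007 0.     0.0001] | shift before turn mm [108.7   0.7   0.3] | after turn [108.7   0.7   0.3]
rotvec [-3.1409e+00 -1.0000e-04  0.0000e+00] | shift before turn mm [108.7   0.7   0.3] | after turn [108.7  -0.7  -0.3]
```

View pics/side2.png

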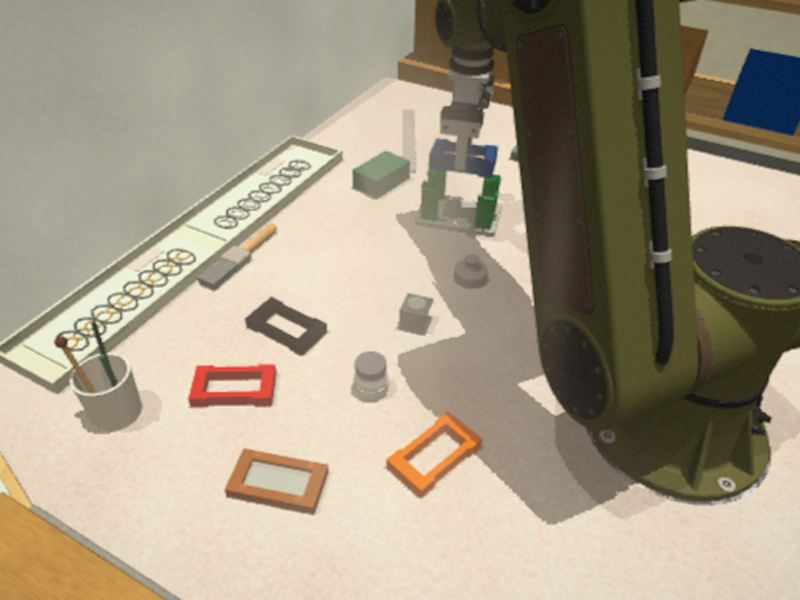

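View pics/top2.png

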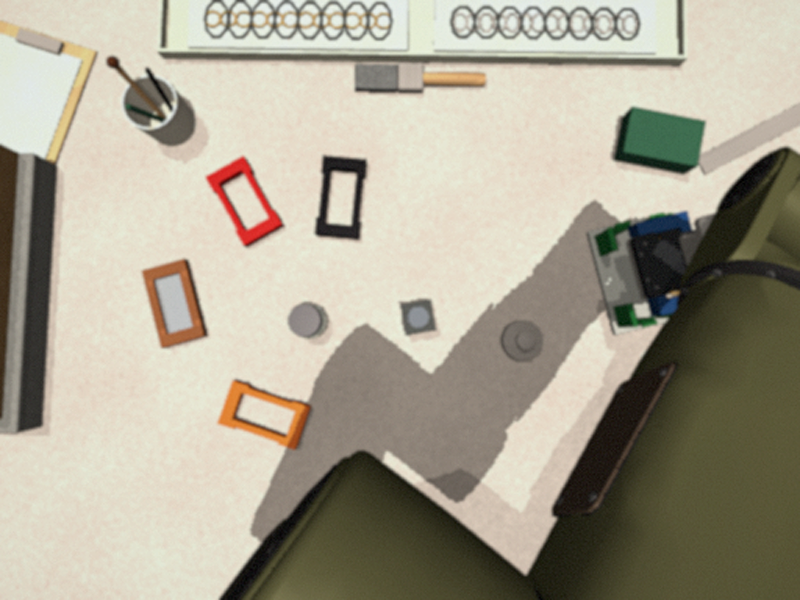

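Emit:
play_rows(deltas=[[[15, 0.7, 0.3, 0, 0, 0, 45], [12, 0, 0, 0, 0, 0, 45], [8, 0, 0, 0, 0, 0, 45], [8, 0, 0, 0, 0, 0, 45], [8, 0, 0, 0, 0, 0, 45], [0, 0, 0, 0, 0, 0, 45]]])

```text
time_s: 5.85
ee_pos: [0.4929, -0.3215, 0.0725]
eef_rot: [-0.887, 1.569, 2.509]
force: [-0.1, 0.4, -2.3]
grip_width: 0.0535
```

```bash
python3 go.py .4937 -.3213 .016 14.6
```

```text
t 5.85 p [ 492.9 -321.5   72.5] F [-0.1  0.4 -2.3] grip 53.5 q6 0.68
rotvec [-0.0002  0.0011  0.0014] | shift before turn mm [56.5  0.  -0.8] | after turn [56.5 -0.  -0.8]
rotvec [ 3.1414e+00  2.2000e-03 -1.8000e-03] | shift before turn mm [56.5  0.  -0.8] | after turn [56.5  0.   0.8]
```

Emit:
play_rows(deltas=[[[8, 0, 0, 0, 0, 0, 45], [10, 0, 0, 0, 0, 0, 45], [10, 0, 0, 0, 0, 0, 45], [10, 0, 0, 0, 0, 0, 45], [8, 0, 0, 0, 0, 0, 45], [4, 0, 0, 0, 0, 0, 45], [2, 0, 0, 0, 0, 0, 45], [1, 0, 0, 0, 0, 0, 45], [1, 0, 0, 0, 0, 0, 45], [0, 0, 0, 0, 0, 0, 45]]])

```text
time_s: 6.85
ee_pos: [0.4935, -0.3219, 0.0199]
eef_rot: [2.271, 1.57, -0.616]
force: [-1.3, 1.0, -1.9]
grip_width: 0.0544
```

```bash
python3 go.py .4937 -.3213 .016 14.6
```

```text
t 6.85 p [ 493.5 -321.9   19.9] F [-1.3  1.  -1.9] grip 54.4 q6 0.68
rotvec [-0.0001 -0.0002 -0.0003] | shift before turn mm [ 3.9 -0.5 -0.4] | after turn [ 3.9 -0.5 -0.4]
rotvec [ 3.1415e+00 -4.0000e-04  4.0000e-04] | shift before turn mm [ 3.9 -0.5 -0.4] | after turn [3.9 0.5 0.4]
```

Emit:
play_rows(deltas=[[[1.5, 0, 0, 0, 0, 0, 45], [1, 0, 0, 0, 0, 0, 45], [1, 0, 0, 0, 0, 0, 45], [0.5, 0, 0, 0, 0, 0, 45], [0, 0, 0, 0, 0, 0, 45]]])

```text
time_s: 7.35
ee_pos: [0.4934, -0.3218, 0.0162]
eef_rot: [2.083, 1.571, -0.804]
force: [-3.0, 2.5, 4.1]
grip_width: 0.0539
```

```bash
python3 go.py .4937 -.3213 .016 14.6
```

```text
t 7.35 p [ 493.4 -321.8   16.2] F [-3.   2.5  4.1] grip 53.9 q6 0.68
rotvec [-0.0001 -0.0001 -0.0001] | shift before turn mm [ 0.2 -0.4 -0.4] | after turn [ 0.2 -0.4 -0.4]
rotvec [ 3.1415e+00 -2.0000e-04  1.0000e-04] | shift before turn mm [ 0.2 -0.4 -0.4] | after turn [0.2 0.4 0.4]
```

Emit:
play_rows(deltas=[[[0, 0, 0, 0, 0, 0, 60], [0, 0, 0, 0, 0, 0, 75], [0, 0, 0, 0, 0, 0, 84], [-5, 0, 0, 0, 0, 0, 84], [-20, 0, 0, 0, 0, 0, 84], [-30, 0, 0, 0, 0, 0, 84], [-35, 0, 0, 0, 0, 0, 84], [-25, 0, 0, 0, 0, 0, 84], [-5, 0, 0, 0, 0, 0, 94], [0, 0, 0, 0, 0, 0, 94]]])

```text
time_s: 8.35
ee_pos: [0.4935, -0.3219, 0.1361]
eef_rot: [2.242, 1.57, -0.644]
force: [0.1, 0.8, -0.3]
grip_width: 0.0935
```

```bash
python3 go.py .6034 .1169 .004 -4.2
```

```text
t 8.35 p [ 493.5 -321.9  136.1] F [ 0.1  0.8 -0.3] grip 93.5 q6 0.68
rotvec [ 0.328  -0.0008 -0.0008] | shift before turn mm [ 131.9 -397.1 -216.8] | after turn [ 132.1 -445.7  -77.5]
rotvec [-2.8136e+00  1.1000e-03 -1.2000e-03] | shift before turn mm [ 131.9 -397.1 -216.8] | after turn [132.1 445.7  77.5]
```

Emit:
play_rows(deltas=[[[0, 0, 0, 0.11, 0, 0, 94], [0, 0, 0, 0.11, 0, 0, 94], [0, 0, 0, 0.108, 0, 0, 94], [0, -20, -3.5, 0, 0, 0, 94], [0, -36, -6, 0, 0, 0, 94], [0, -42, -7, 0, 0, 0, 94], [0, -42, -7, 0, 0, 0, 94], [0, -42, -7, 0, 0, 0, 94], [0, -42, -7, 0, 0, 0, 94], [0, -42, -7, 0, 0, 0, 94]]])

```text
time_s: 9.35
ee_pos: [0.5567, -0.058, 0.1339]
eef_rot: [-0.094, 1.568, 2.974]
force: [0.6, -0.5, 0.7]
grip_width: 0.0936
```

Emit:
play_rows(deltas=[[[0, -42, -8, 0, 0, 0, 94], [0, -42, -8, 0, 0, 0, 94], [10, -42, -8, 0, 0, 0, 94], [20, -30, -5, 0, 0, 0, 94], [25, -16, -3, 0, 0, 0, 94], [20, -6, -1, 0, 0, 0, 94], [10, 0, 0, 0, 0, 0, 94], [0, 0, 0, 0, 0, 0, 94], [0, 0, 0, 0, 0, 0, 94]]])

```text
time_s: 10.25
ee_pos: [0.6033, 0.1147, 0.051]
eef_rot: [2.902, 1.571, -0.313]
force: [-0.5, 0.2, -0.1]
grip_width: 0.0939
```

```bash
python3 pic.py 3 side; python3 go.py .6034 .1169 .004 -4.2
```

```text
t 10.3 p [603.6 114.8  51.6] F [-0.6 -0.2  0.8] grip 93.8 q6 1.77
rotvec [-0.0007 -0.001   0.0002] | shift before turn mm [47.6 -2.1  0.4] | after turn [47.6 -2.1  0.3]
rotvec [3.1409e+00 3.0000e-04 1.6000e-03] | shift before turn mm [47.6 -2.1  0.4] | after turn [47.6  2.1 -0.3]
```

View pics/side3.png

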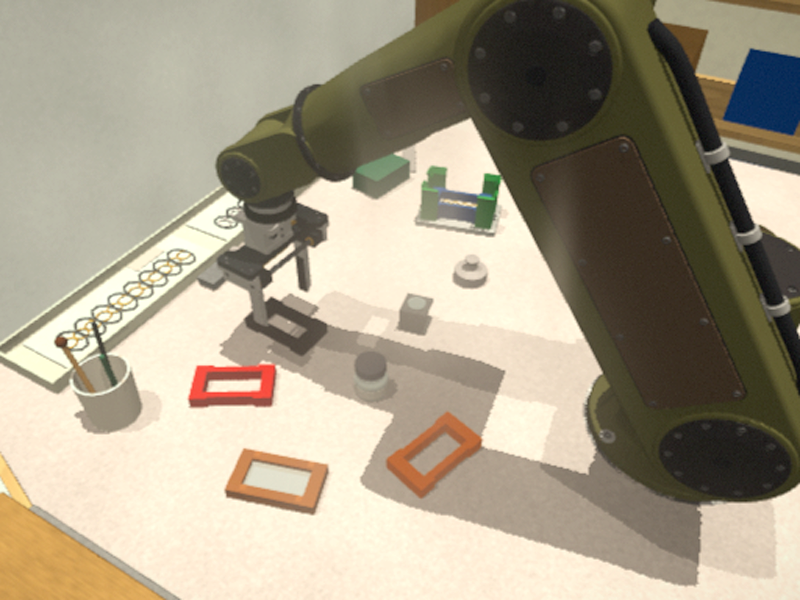

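Emit:
play_rows(deltas=[[[12, -2.1, 0.3, 0, 0, 0, 94], [18, 0, 0, 0, 0, 0, 94], [12, 0, 0, 0, 0, 0, 94], [5.5, 0, 0, 0, 0, 0, 94], [0, 0, 0, 0, 0, 0, 75], [0, 0, 0, 0, 0, 0, 60], [0, 0, 0, 0, 0, 0, 52], [0, 0, 0, 0, 0, 0, 52], [0, 0, 0, 0, 0, 0, 52], [0, 0, 0, 0, 0, 0, 52]]])

```text
time_s: 11.3
ee_pos: [0.6032, 0.1174, 0.0037]
eef_rot: [-3.091, 1.57, -0.023]
force: [-1.2, -1.0, 3.9]
grip_width: 0.0594
```

```bash
python3 go.py .4935 -.3216 .125 14.6
```

```text
t 11.3 p [603.2 117.4   3.7] F [-1.2 -1.   3.9] grip 59.4 q6 1.78
rotvec [-3.281e-01 -6.000e-04 -1.000e-04] | shift before turn mm [-121.4  445.9   77.2] | after turn [-121.3  397.2  216.9]
rotvec [ 2.8135e+00 -1.0000e-04  8.0000e-04] | shift before turn mm [-121.4  445.9   77.2] | after turn [-121.3 -397.2 -216.9]
```

Emit:
play_rows(deltas=[[[0, 0, 0, 0, 0, 0, 52], [-6, 0, 0, 0, 0, 0, 52], [-15, 0, 0, 0, 0, 0, 52], [-28, 0, 0, -0.08, 0, 0, 52], [-30, 0, 0, -0.09, 0, 0, 52], [-28, 0, 0, -0.09, 0, 0, 52], [-15, 0, 0, -0.0681, 0, 0, 52], [0, 17, 9, 0, 0, 0, 52], [0, 30, 16, 0, 0, 0, 52], [0, 36, 20, 0, 0, 0, 52]]])

```text
time_s: 12.3
ee_pos: [0.5795, 0.0247, 0.125]
eef_rot: [-0.21, 1.57, -3.097]
force: [-0.3, 0.5, -1.2]
grip_width: 0.0595
```

Emit:
play_rows(deltas=[[[0, 38, 21, 0, 0, 0, 52], [0, 38, 21, 0, 0, 0, 52], [0, 38, 21, 0, 0, 0, 52], [0, 38, 21, 0, 0, 0, 52], [0, 38, 21, 0, 0, 0, 52], [0, 38, 21, 0, 0, 0, 52], [0, 36, 19, 0, 0, 0, 52], [0, 28, 15, 0, 0, 0, 52], [0, 15, 8, 0, 0, 0, 52], [0, 7, 4, 0, 0, 0, 52]]])

```text
time_s: 13.3
ee_pos: [0.4922, -0.3226, 0.125]
eef_rot: [-0.914, 1.57, 2.48]
force: [0.1, -0.1, -0.7]
grip_width: 0.0599
```

Emit:
play_rows(deltas=[[[0, 0, 0, 0, 0, 0, 52], [0, 0, 0, 0, 0, 0, 52]]])

```text
time_s: 13.5
ee_pos: [0.4934, -0.3203, 0.1252]
eef_rot: [-1.302, 1.57, 2.095]
force: [-0.5, 0.8, -1.1]
grip_width: 0.0596
```

```bash
python3 pic.py 4 side; python3 go.py .4935 -.3216 .0476 14.6
```

```text
t 13.55 p [ 493.5 -320.3  125.3] F [-0.7  0.4 -1.3] grip 60.0 q6 0.68
rotvec [ 0.001  -0.      0.0002] | shift before turn mm [77.7  1.3  0.3] | after turn [77.7  1.3  0.3]
rotvec [-3.1406e+00 -4.0000e-04 -0.0000e+00] | shift before turn mm [77.7  1.3  0.3] | after turn [77.7 -1.3 -0.3]
```

View pics/side4.png

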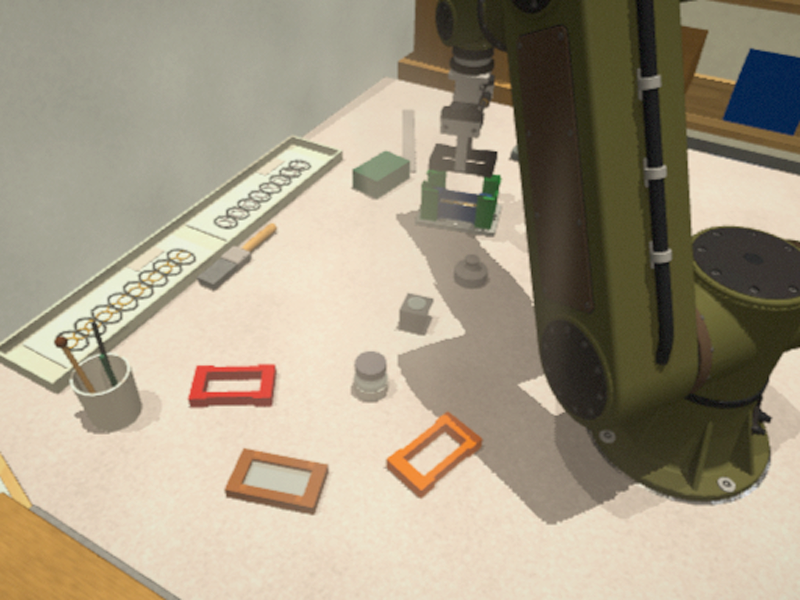

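Emit:
play_rows(deltas=[[[10, 1.3, 0.3, 0, 0, 0, 52], [12, 0, 0, 0, 0, 0, 52], [10, 0, 0, 0, 0, 0, 52], [8, 0, 0, 0, 0, 0, 52], [8, 0, 0, 0, 0, 0, 52], [0, 0, 0, 0, 0, 0, 52]]])

```text
time_s: 14.15
ee_pos: [0.4927, -0.3224, 0.0759]
eef_rot: [-0.915, 1.569, 2.481]
force: [-0.4, 0.6, -0.1]
grip_width: 0.0597
```

Emit:
play_rows(deltas=[[[7, 0, 0, 0, 0, 0, 52], [7, 0, 0, 0, 0, 0, 52], [6, 0, 0, 0, 0, 0, 52], [4, 0, 0, 0, 0, 0, 52], [2, 0, 0, 0, 0, 0, 52], [1, 0, 0, 0, 0, 0, 52], [0, 0, 0, 0, 0, 0, 52], [0, 0, 0, 0, 0, 0, 52]]])

```text
time_s: 14.95
ee_pos: [0.4932, -0.3228, 0.0505]
eef_rot: [2.239, 1.57, -0.648]
force: [-0.1, 0.1, -0.4]
grip_width: 0.0598
```

```bash
python3 go.py .4935 -.3216 .0476 14.6
```

```text
t 14.95 p [ 493.2 -322.8   50.5] F [-0.1  0.1 -0.4] grip 59.8 q6 0.67
rotvec [ 0.     -0.0002 -0.0003] | shift before turn mm [ 2.9 -1.1 -0.6] | after turn [ 2.9 -1.1 -0.6]
rotvec [-3.1416e+00  4.0000e-04 -3.0000e-04] | shift before turn mm [ 2.9 -1.1 -0.6] | after turn [2.9 1.1 0.6]
```

Emit:
play_rows(deltas=[[[1, -0.9, -0.4, 0, 0, 0, 52], [1, 0, 0, 0, 0, 0, 52], [0.8, 0, 0, 0, 0, 0, 52], [0.4, 0, 0, 0, 0, 0, 52], [0, 0, 0, 0, 0, 0, 52]]])

```text
time_s: 15.45
ee_pos: [0.4933, -0.3217, 0.0477]
eef_rot: [2.992, 1.571, 0.106]
force: [-3.4, 2.0, 6.8]
grip_width: 0.0598
```

```bash
python3 go.py .4935 -.3216 .0476 14.6
```

```text
t 15.45 p [ 493.3 -321.7   47.7] F [-3.4  2.   6.8] grip 59.8 q6 0.68
rotvec [ 0.     -0.0001 -0.    ] | shift before turn mm [ 0.1 -0.1 -0.2] | after turn [ 0.1 -0.1 -0.2]
rotvec [-3.1416e+00  0.0000e+00 -2.0000e-04] | shift before turn mm [ 0.1 -0.1 -0.2] | after turn [0.1 0.1 0.2]
```

Emit:
play_rows(deltas=[[[0, 0, 0, 0, 0, 0, 66], [0, 0, 0, 0, 0, 0, 78], [0, 0, 0, 0, 0, 0, 84], [-5, 0, 0, 0, 0, 0, 84], [-20, 0, 0, 0, 0, 0, 84], [-30, 0, 0, 0, 0, 0, 84], [-25, 0, 0, 0, 0, 0, 84], [-10, 0, 0, 0, 0, 0, 94], [0, 0, 0, 0, 0, 0, 94], [0, 0, 0, 0, 0, 0, 94]]])

```text
time_s: 16.45
ee_pos: [0.4929, -0.3215, 0.1359]
eef_rot: [-0.891, 1.569, 2.506]
force: [0.5, -0.1, -0.4]
grip_width: 0.0939
```

```bash
python3 go.py .4391 .3623 .004 17.1
```

```text
t 16.45 p [ 492.9 -321.5  135.9] F [ 0.5 -0.1 -0.4] grip 93.9 q6 0.68
rotvec [-0.0437  0.0009  0.0011] | shift before turn mm [ 132.6 -675.2 -120.4] | after turn [ 131.9 -669.4 -149.6]
rotvec [ 3.0979e+00  1.8000e-03 -1.4000e-03] | shift before turn mm [ 132.6 -675.2 -120.4] | after turn [131.9 669.4 149.6]
```

Emit:
play_rows(deltas=[[[0, 0, 0, -0.044, 0, 0, 94], [0, -20, -4.5, 0, 0, 0, 94], [0, -36, -8, 0, 0, 0, 94], [0, -44, -10, 0, 0, 0, 94], [0, -44, -10, 0, 0, 0, 94], [0, -44, -10, 0, 0, 0, 94], [0, -44, -10, 0, 0, 0, 94], [0, -44, -10, 0, 0, 0, 94], [0, -44, -10, 0, 0, 0, 94], [0, -44, -10, 0, 0, 0, 94]]])

```text
time_s: 17.45
ee_pos: [0.4639, 0.0521, 0.1358]
eef_rot: [-0.281, 1.569, -3.124]
force: [0.3, 1.5, -0.4]
grip_width: 0.0939
```

Emit:
play_rows(deltas=[[[0, -44, -10, 0, 0, 0, 94], [0, -44, -10, 0, 0, 0, 94], [0, -44, -10, 0, 0, 0, 94], [0, -44, -10, 0, 0, 0, 94], [0, -44, -10, 0, 0, 0, 94], [10, -40, -8, 0, 0, 0, 94], [20, -26, -5, 0, 0, 0, 94], [25, -16, -3, 0, 0, 0, 94], [15, 0, 0, 0, 0, 0, 94], [0, 0, 0, 0, 0, 0, 94]]])

```text
time_s: 18.45
ee_pos: [0.4379, 0.3571, 0.064]
eef_rot: [0.342, 1.565, -2.501]
force: [0.7, -0.7, 0.7]
grip_width: 0.0938
```

Emit:
play_rows(deltas=[[[0, 0, 0, 0, 0, 0, 94], [0, 0, 0, 0, 0, 0, 94]]])

```text
time_s: 18.65
ee_pos: [0.4399, 0.3579, 0.0682]
eef_rot: [-2.864, 1.569, 0.576]
force: [0.4, -0.2, 0.0]
grip_width: 0.094
```

```bash
python3 pic.py 5 side top; python3 go.py .4391 .3623 .004 17.1
```

```text
t 18.75 p [439.8 358.1  68.1] F [-0.2 -0.1 -0.2] grip 94.0 q6 1.89
rotvec [-0.0005 -0.0015  0.0005] | shift before turn mm [64.1 -4.2 -0.5] | after turn [64.1 -4.2 -0.6]
rotvec [3.1411e+00 8.0000e-04 2.4000e-03] | shift before turn mm [64.1 -4.2 -0.5] | after turn [64.1  4.2  0.6]
```

View pics/side5.png

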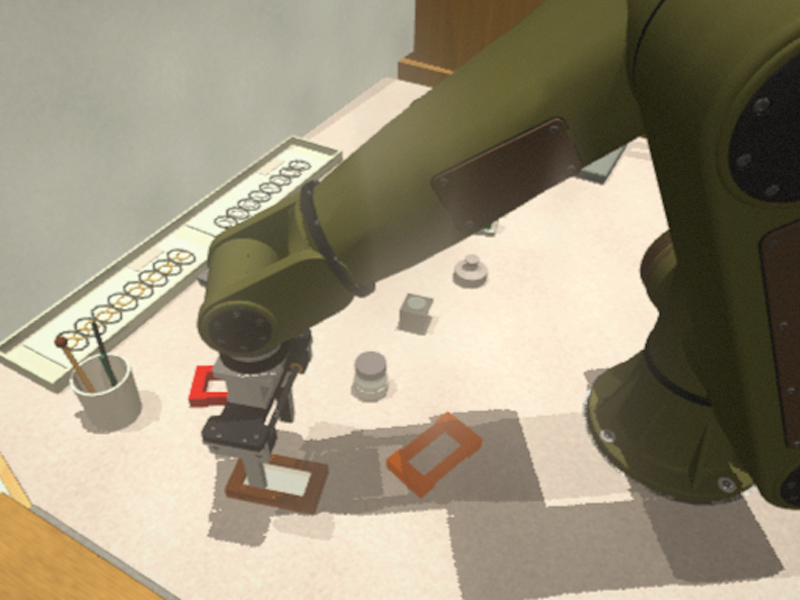

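View pics/top5.png

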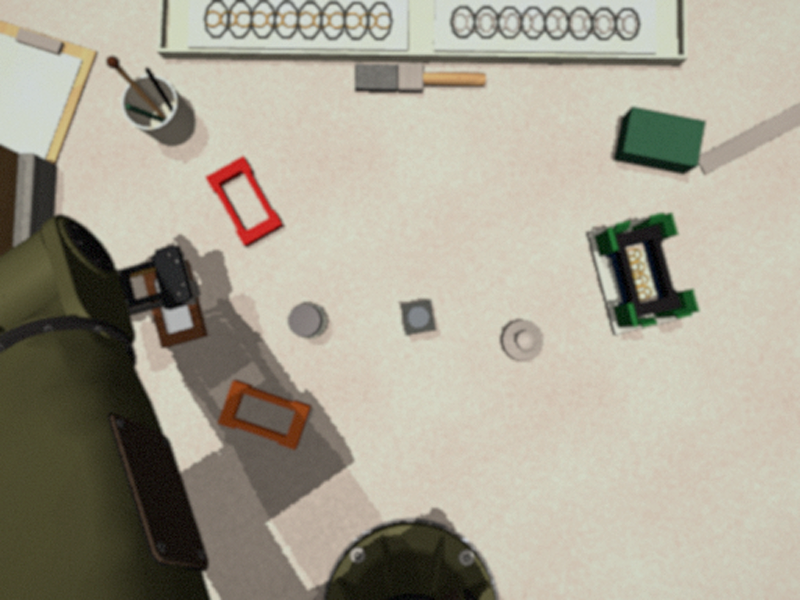

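Emit:
play_rows(deltas=[[[12, -4.2, -0.5, 0, 0, 0, 94], [20, 0, 0, 0, 0, 0, 94], [18, 0, 0, 0, 0, 0, 94], [10, 0, 0, 0, 0, 0, 94], [4, 0, 0, 0, 0, 0, 94], [0, 0, 0, 0, 0, 0, 80], [0, 0, 0, 0, 0, 0, 66], [0, 0, 0, 0, 0, 0, 58], [0, 0, 0, 0, 0, 0, 58], [0, 0, 0, 0, 0, 0, 58]]])

```text
time_s: 19.75
ee_pos: [0.4387, 0.3627, 0.0036]
eef_rot: [-2.909, 1.57, 0.531]
force: [-0.1, -1.9, 4.5]
grip_width: 0.0655
```

```bash
python3 go.py .4934 -.3216 .135 14.6
```

```text
t 19.75 p [438.7 362.7   3.6] F [-0.1 -1.9  4.5] grip 65.5 q6 1.9
rotvec [ 0.044  -0.0009  0.0002] | shift before turn mm [-131.6  670.1  149. ] | after turn [-131.4  676.   119.5]
rotvec [-3.0976e+00 -4.0000e-04 -1.4000e-03] | shift before turn mm [-131.6  670.1  149. ] | after turn [-131.4 -676.  -119.5]
```

Emit:
play_rows(deltas=[[[0, 0, 0, 0, 0, 0, 58], [-6, 0, 0, 0, 0, 0, 58], [-15, 0, 0, 0, 0, 0, 58], [-30, 0, 0, 0.02, 0, 0, 58], [-30, 0, 0, 0.024, 0, 0, 58], [-30, 0, 0, 0, 0, 0, 58], [-20, 0, 0, 0, 0, 0, 58], [0, 18, 3.2, 0, 0, 0, 58], [0, 32, 5.7, 0, 0, 0, 58], [0, 40, 7, 0, 0, 0, 58]]])

```text
time_s: 20.75
ee_pos: [0.4454, 0.271, 0.1351]
eef_rot: [-2.786, 1.57, 0.612]
force: [1.1, 0.1, -1.6]
grip_width: 0.0657
```

Emit:
play_rows(deltas=[[[0, 42, 7.4, 0, 0, 0, 58], [0, 42, 7.4, 0, 0, 0, 58], [0, 42, 7.4, 0, 0, 0, 58], [0, 42, 7.4, 0, 0, 0, 58], [0, 42, 7.4, 0, 0, 0, 58], [0, 42, 7.4, 0, 0, 0, 58], [0, 42, 7.4, 0, 0, 0, 58], [0, 42, 7.4, 0, 0, 0, 58], [0, 42, 7.4, 0, 0, 0, 58], [0, 42, 7.4, 0, 0, 0, 58]]])

```text
time_s: 21.75
ee_pos: [0.4798, -0.1554, 0.1352]
eef_rot: [2.567, 1.57, -0.319]
force: [0.0, -0.1, -1.7]
grip_width: 0.0654
```

Emit:
play_rows(deltas=[[[0, 42, 7.4, 0, 0, 0, 58], [0, 42, 7.4, 0, 0, 0, 58], [0, 36, 6.4, 0, 0, 0, 58], [0, 25, 4.4, 0, 0, 0, 58], [0, 14, 2.5, 0, 0, 0, 58], [0, 7, 1.5, 0, 0, 0, 58], [0, 0, 0, 0, 0, 0, 58], [0, 0, 0, 0, 0, 0, 58], [0, 0, 0, 0, 0, 0, 58], [0, 0, 0, 0, 0, 0, 58]]])

```text
time_s: 22.75
ee_pos: [0.4933, -0.321, 0.1342]
eef_rot: [3.099, 1.571, 0.213]
force: [-0.6, 0.4, -1.7]
grip_width: 0.0659
```

```bash
python3 pic.py 6 side; python3 go.py .4934 -.3216 .0676 14.6
```

```text
t 22.8 p [ 493.3 -321.2  134.2] F [-1.  -0.5 -2.1] grip 65.7 q6 0.68
rotvec [ 0.0007 -0.0001 -0.0001] | shift before turn mm [66.6  0.4  0. ] | after turn [66.6  0.4  0. ]
rotvec [-3.1409e+00  1.0000e-04 -1.0000e-04] | shift before turn mm [66.6  0.4  0. ] | after turn [66.6 -0.4 -0. ]
```

View pics/side6.png

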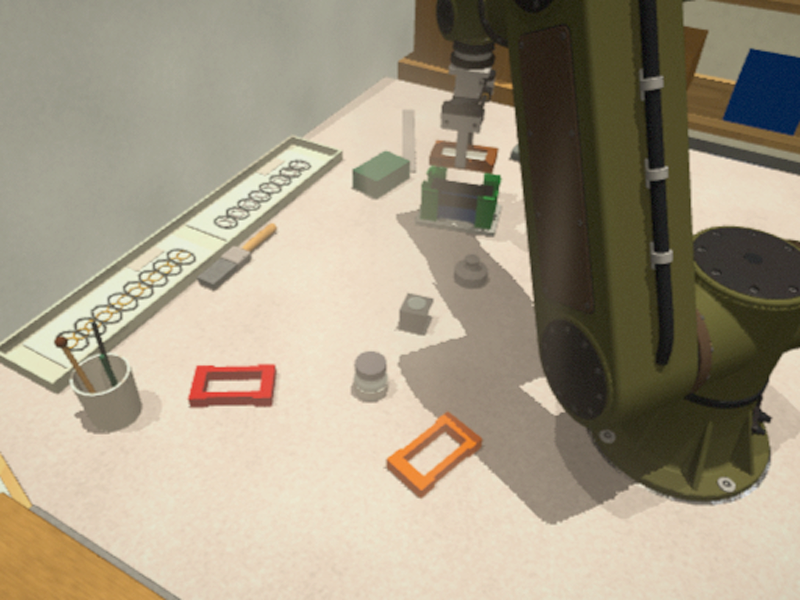

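Emit:
play_rows(deltas=[[[10, 0, 0, 0, 0, 0, 58], [14, 0, 0, 0, 0, 0, 58], [12, 0, 0, 0, 0, 0, 58], [8, 0, 0, 0, 0, 0, 58], [7, 0, 0, 0, 0, 0, 58], [5, 0, 0, 0, 0, 0, 58], [4, 0, 0, 0, 0, 0, 58], [2.5, 0, 0, 0, 0, 0, 58], [0, 0, 0, 0, 0, 0, 58], [0, 0, 0, 0, 0, 0, 58]]])

```text
time_s: 23.8
ee_pos: [0.4933, -0.3218, 0.0718]
eef_rot: [2.302, 1.57, -0.585]
force: [1.1, 0.0, -1.8]
grip_width: 0.066
```

```bash
python3 go.py .4934 -.3216 .0676 14.6
```

```text
t 23.8 p [ 493.3 -321.8   71.8] F [ 1.1  0.  -1.8] grip 66.0 q6 0.68
rotvec [-0.     -0.0003 -0.0003] | shift before turn mm [ 4.2 -0.2 -0.2] | after turn [ 4.2 -0.2 -0.2]
rotvec [ 3.1416e+00 -5.0000e-04  5.0000e-04] | shift before turn mm [ 4.2 -0.2 -0.2] | after turn [4.2 0.2 0.2]
```

Emit:
play_rows(deltas=[[[1.5, 0, 0, 0, 0, 0, 58], [1.2, 0, 0, 0, 0, 0, 58], [1, 0, 0, 0, 0, 0, 58], [0.7, 0, 0, 0, 0, 0, 58], [0, 0, 0, 0, 0, 0, 58], [0, 0, 0, 0, 0, 0, 58]]])

```text
time_s: 24.4
ee_pos: [0.4932, -0.3217, 0.0676]
eef_rot: [2.454, 1.571, -0.432]
force: [-2.5, 2.0, 5.9]
grip_width: 0.0658
```

```bash
python3 go.py .4934 -.3216 .0676 14.6
```

```text
t 24.4 p [ 493.2 -321.7   67.6] F [-2.5  2.   5.9] grip 65.8 q6 0.68
rotvec [-0.     -0.0001 -0.0001] | shift before turn mm [ 0.  -0.1 -0.2] | after turn [ 0.  -0.1 -0.2]
rotvec [ 3.1416e+00 -1.0000e-04  1.0000e-04] | shift before turn mm [ 0.  -0.1 -0.2] | after turn [0.  0.1 0.2]
```

Contact came at the expected seat height. Releasing, then lifting clear and moving aside to look.

Emit:
play_rows(deltas=[[[0, 0, 0, 0, 0, 0, 72], [0, 0, 0, 0, 0, 0, 84], [0, 0, 0, 0, 0, 0, 92], [0, 0, 0, 0, 0, 0, 92], [-5, 0, 0, 0, 0, 0, 92], [-20, 0, 0, 0, 0, 0, 92], [-30, 0, 0, 0, 0, 0, 92], [-35, 0, 0, 0, 0, 0, 92], [-20, 0, 0, 0, 0, 0, 92], [0, 0, 0, 0, 0, 0, 92]]])

```text
time_s: 25.4
ee_pos: [0.4941, -0.3224, 0.1805]
eef_rot: [2.243, 1.565, -0.644]
force: [0.6, 1.0, 0.8]
grip_width: 0.0924
```

Emit:
play_rows(deltas=[[[0, -20, -5, 0, 0, 0, 92], [0, -40, -10, 0, 0, 0, 92], [0, -40, -10, 0, 0, 0, 92], [0, -40, -10, 0, 0, 0, 92], [0, -40, -10, 0, 0, 0, 92], [0, -40, -10, 0, 0, 0, 92], [0, -40, -10, 0, 0, 0, 92], [0, -20, 0, 0, 0, 0, 92], [0, 0, 0, 0, 0, 0, 92], [0, 0, 0, 0, 0, 0, 92]]])

```text
time_s: 26.4
ee_pos: [0.4854, -0.0346, 0.1766]
eef_rot: [-0.123, 1.57, -3.009]
force: [0.7, -0.4, 0.3]
grip_width: 0.092
```

```bash
python3 pic.py 7 side top; python3 go.py .4934 -.3216 .0676 14.6 | head -1; python3 - <<'E'
from h import *
def crop(im,u0,u1,v0,v1):
    return cv2.resize(np.clip(im[v0:v1,u0:u1,::-1]*1.6,0,255).astype(np.uint8),(390,390),interpolation=cv2.INTER_CUBIC)
t=pickle.load(open("top7.pkl","rb"))["img"]; s=pickle.load(open("side7.pkl","rb"))["img"]
cv2.imwrite("pics/c7.png",np.hstack([crop(t,370,460,130,220),crop(s,255,335,90,160)]))
E
```

```text
t 26.5 p [485.5 -35.3 176.8] F [ 0.3 -0.1 -0.1] grip 91.9 q6 1.17
```

View pics/c7.png

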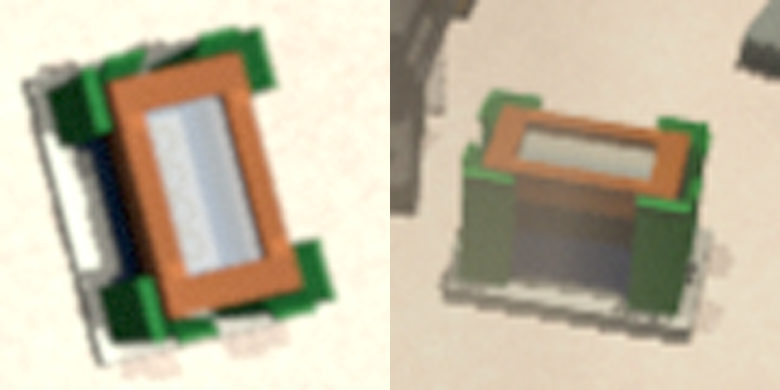

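View pics/top7.png

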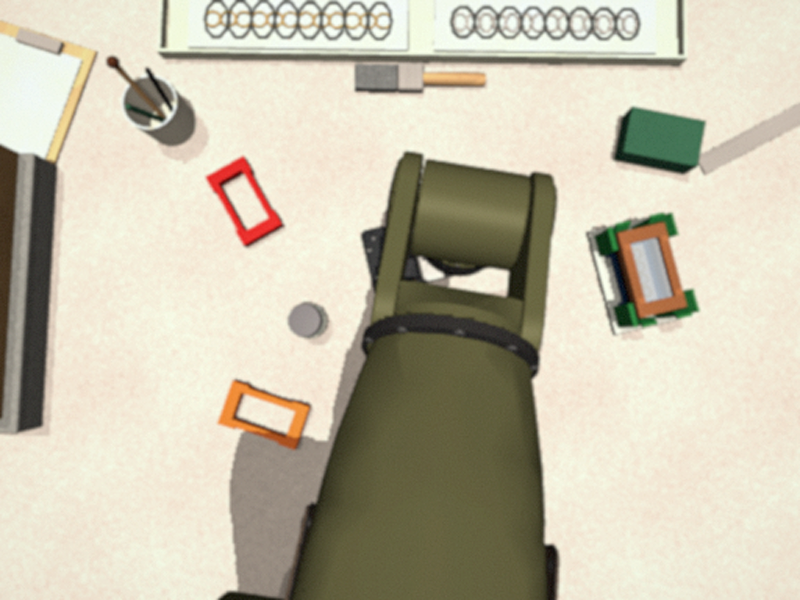

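```bash
python3 - <<'E'
from h import *
for k,b in(("top",(385,452,135,210)),("side",(270,325,105,150))):
    c=pickle.load(open(f"{k}7.pkl","rb")); u0,u1,v0,v1=b
    im=cv2.resize(c["img"][v0:v1,u0:u1].astype(np.float32),None,fx=S,fy=S,interpolation=cv2.INTER_CUBIC)
    m=((im[...,0]/im[...,2].clip(1)>1.7)&(im[...,0]>75)).astype(np.uint8)
    cs=cv2.findContours(m,cv2.RETR_EXTERNAL,cv2.CHAIN_APPROX_NONE)[0]; q=max(cs,key=cv2.contourArea).reshape(-1,2)
    q=(q+.5)/S-.5+[u0,v0]
    for z in (.082,.088):
        P=np.array([unproj(c,p,z)[:2] for p in q])*1000
        (cx,cy),(w,h),a=cv2.minAreaRect(P.astype(np.float32)); print(k,z,np.round([cx,cy,w,h,a],1))
E
```

```text
top 0.082 [ 493.4 -321.   122.5   68.2   14.3]
top 0.088 [ 492.7 -318.6  121.6   67.7   14.3]
side 0.082 [ 492.5 -318.7  121.3   70.1   15.1]
side 0.088 [ 488.9 -309.6  120.3   69.5   15.1]
```

```bash
python3 -c "
from station import hand_in
print(hand_in())"
```

```text
the job is handed in; nothing more can be done
None
```

View pics/side7.png

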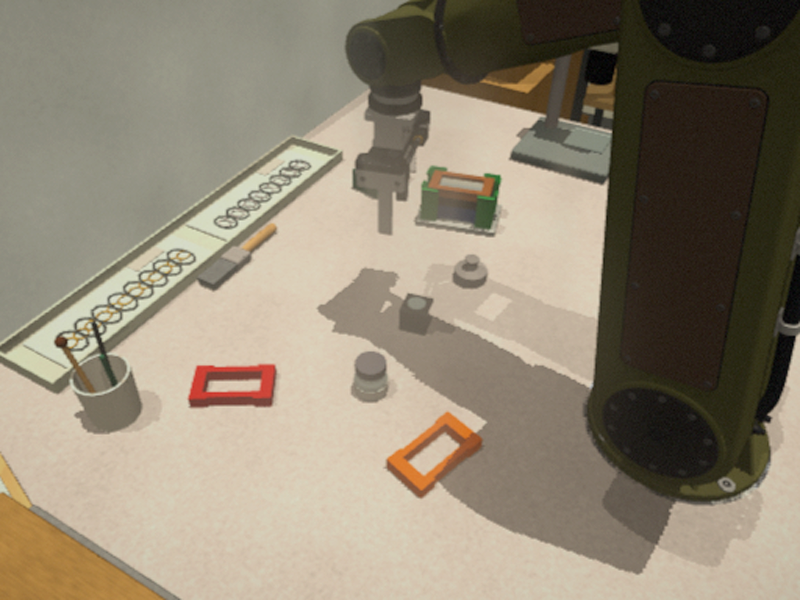

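The case is assembled in the green-cornered jig: tray, then spacer, then cover. I set each part down slowly and released it, and handed the job in at about 26.5 s with the gripper open and clear of everything.

**Seating:** Each part met resistance at the tool height expected for fully home: 16.2, 47.7 and 67.6 mm. Contact forces read about 4–7 N.

**Last pictures:** The cover sits level and square between the posts (top view about (650, 270), side view about (462, 183)). Its top measures at about (493, -321) mm, turned 14.3°, against my jig estimate of (493.5, -321.5) mm and 14.6°. The loupe, weight, pin jar and the red and orange frames look to be where they were; I compared these by eye only.

**Disagreement:** The two cameras differed by about 1–2 mm on the jig's position. They differed by about 2.5 mm and 0.8° on the cover, where the side view reads (492.5, -318.7) mm and 15.1°. Part of the cover was hidden by the posts in both views. No sign of jamming appeared during insertion.

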